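# Start up the soldering corner

## Robot

A 6-joint arm with a two-finger parallel gripper is mounted at the origin on the work surface. World frame = base frame: x ahead of the robot, y to its left, z up, the work surface at z = 0. Lengths are in m, angles in rad, forces in N, time in s.
With the tool pointing down it reaches from about 0.2 to 0.875 m from the base axis. Payload 3.4 kg.
Tool frame: the origin (TCP) lies midway between the tips of the shut fingers; the grasp point (between the pads) lies 19 mm behind it (robot.pinch_z is the distance from the TCP to the grasp point, in m); z points along the fingers, y is the line along which they close (so a half turn about z gives the same grasp; the last joint's range is limited). The gripper opens to 94 mm and grips with 3 to 60 N. Pads are 16 mm wide; open, the fingers measure 119 mm over their backs; the gripper's body (75 mm by 177 mm) begins 78 mm behind the grasp point.
Start: joints at [1.051, 0.276, 1.505, -0, 1.361, -0.121], TCP at [0.223, 0.53, 0.205] pointing down, gripper open.
Joint ranges: [-2.89, 2.89], [-0.75, 2.08], [0.22, 2.7], [-1.18, 4.32], [0.11, 2.71], [-2.7, 2.7]. Speed limits (rad/s): [2.57, 2.57, 3.14, 3.14, 3.14, 3.14].

## Interface

Orientations are given as a unit quaternion [w, x, y, z].
In Python, from cell import robot gives the robot as it stands.
- The arm moves only by the tool step_hand, called after ">>>" by a JSON object that holds its "name" and its "arguments". Schema: {"type":"object","properties":{"rows":{"type":"string"},"only":{"type":"string"},"quiet":{"type":"boolean"},"lines":{"type":"string"}},"required":["rows"],"additionalProperties":false}. rows is a string of 1 to 5 rows, parted by a bar, with the numbers parted by spaces; each row has 5 numbers: dx, dy, dz in m, then a turn about the tool's z in rad, then the finger opening in m; each row is the pose to reach, as a shift and turn from the pose commanded when the call began, along the tool's axes at that moment; what a row does not reach only later rows make up. A row lasts 1/8 s, in which the tool goes at most 0.0625 m and 0.188 rad, less where a joint would pass 70% of its speed; a pose out of reach is approached as far as the arm can. The fingers move at their own pace and stop on an object; the grip force is fixed at half the most. Time passes only in rows, so rows that do not move let the fingers close. The tool returns the time, the measured TCP pose, the force, the opening and the grip force at its end. only (a regular expression) keeps the lines of the reply that match it, lines (a string "A,B") keeps lines A to B, and quiet returns only ok. Input that does not fit is refused with a message, and nothing moves.
- robot.sense(): the state, without advancing time (a new reading comes with each control period).
- robot.capture(name): name is "side" or "top" or "wrist"; returns a dict with "frame" (400x640x3 uint8, red, green, blue), "fx", "fy", "cx", "cy" (pixels), "k1" (the pictures are not rectified: a ray, as slopes to the right and down, at radius r is drawn at 1 + k1 r^2 times it, then the intrinsics apply), "camera_from_world" (4x4, takes a point from world to camera coordinates). Camera axes: x right, y up, looking along -z (the intrinsics and any distortion apply to the point x, -y, -z); pixel columns grow to the right and rows downward; lengths in m; the calibration is good to about 2 mm. A picture is of the moment at which its call begins. There is no depth.
- robot.close_job(): hands the job in; it is judged then, once.
The state is a dict: "clock": time; "joint_positions": joint angles; "dq": joint speeds; "tau": joint torques, N m; "ee_pos": TCP position; "eef_rot": TCP orientation; "wrist_force": force on the tool from outside, world axes, zero at the start; "moment": the same for the moment, N m; "width": finger opening in m; "finger_force": force on a finger pad.
Only numpy, scipy, OpenCV 4.12 (cv2) and the standard library are available. Lean on these libraries where they do the work, as an engineer would, in place of code of your own. Each camera call takes 0.05 s, during which the arm holds its last target. There are 200 camera calls.

## Task

Start up this soldering corner by pressing three keys from above with the fingertips, lightly, one after the other: first the wide bar key on the fume extractor (the box with the round grille), then the round key on the soldering station (the box with the pot on top), then the middle one of the three square keys on the power supply. Press each key fully down (it stays down), and leave all other keys up. Only touch: do not grip, lift or shove the units or disturb the pot, the spool and the jar that stand on and between them, and finish with the hand clear.

Things in the scene. Friction and masses are not known exactly. Their poses are not given: they have to be found in the camera images.
- extractor: Fume extractor: grey free-standing box 130 (x) x 150 (y) x 80 mm high on rubber feet, about 1.6 kg, with a round black grille on its top behind two keys. Origin: centre of its underside; x points away from its keyed edge, y left, z up. Loose on the table: to be touched only, not shoved or lifted.
- fan_key_top (a point): Centre of the top face of the extractor's fan key: a wide bar, 50 mm along the unit's y and 16 mm along its x, standing 10 mm proud of the top (key top 90 mm over the table when up). It lies at x -45, y +22 mm on the unit. The point moves with the key.
- fan_key (a joint): Travel of the bar-shaped fan key of the extractor: 0 up, 0.006 m fully down (hard stop); above 0.004 counts as down. It resists with a steady 3 N and stays where it is left, without springing back. Its cap also yields on a rubber cushion, 1 mm per 3.5 N, at most 4 mm, so fingertips end about 7 to 8 mm below first touch. Over 25 N on a unit is too hard.
- filter_key (a joint): Joint value (0 up, 0.006 m down) of the extractor's other key, a small round one 18 mm across, at x -45, y -45 mm on the unit. Leave it up.
- station: Soldering station: black free-standing box 130 (x) x 150 (y) x 70 mm high on rubber feet, about 1.5 kg, with a metal socket on its front (-x) face and a dark screen and a pot on the rear half of its top. Origin: centre of its underside; x points away from its keyed edge, y left, z up. Loose: not to be shoved or lifted.
- iron_key_top (a point): Centre of the top face of the station's round key, 26 mm across, 10 mm proud of the top (key top 80 mm over the table when up). It lies at x -40, y +40 mm on the unit. The point moves with the key.
- iron_key (a joint): Travel of the round key of the station: 0 up, 0.006 m fully down (hard stop); above 0.004 counts as down. It resists with a steady 3 N and stays where it is left, without springing back. Its cap also yields on a rubber cushion, 1 mm per 3.5 N, at most 4 mm, so fingertips end about 7 to 8 mm below first touch. Over 25 N on a unit is too hard.
- sleep_key (a joint): Joint value (0 up, 0.006 m down) of the station's other key, a square one of 16 mm at x -40, y -45 mm on the unit. Leave it up.
- supply: Bench power supply: orange free-standing box 130 (x) x 150 (y) x 60 mm high on rubber feet, about 1.4 kg, with a screen and a white dial (26 mm wide, 12 mm high) on the rear half of its top and a row of three equal square keys along the front edge. Origin: centre of its underside; x points away from its keyed edge, y left, z up. Loose: not to be shoved or lifted.
- output_key_top (a point): Centre of the top face of the middle key in the supply's row of three: 18 mm square, 10 mm proud of the top (key top 70 mm over the table when up). It lies at x -40, y 0 on the unit; its neighbours are 42 mm away to either side. The point moves with the key.
- output_key (a joint): Travel of the middle key of the supply: 0 up, 0.006 m fully down (hard stop); above 0.004 counts as down. It resists with a steady 3 N and stays where it is left, without springing back. Its cap also yields on a rubber cushion, 1 mm per 3.5 N, at most 4 mm, so fingertips end about 7 to 8 mm below first touch. Over 25 N on a unit is too hard.
- left_key (a joint): Joint value (0 up, 0.006 m down) of the supply's key at y +42 mm. Leave it up.
- right_key (a joint): Joint value (0 up, 0.006 m down) of the supply's key at y -42 mm. Leave it up.
- pot: Bystander: dark steel pot, 56 mm wide, 40 mm high, loose on the rear half of the station's top, its rim 110 mm over the table. Origin at its underside.
- spool: Bystander: empty brass spool, 44 mm wide, 32 mm high, standing on the table. Origin at its underside.
- jar: Bystander: amber glass jar with a black cap, 40 mm wide, 45 mm high. Origin at its underside.

How it is judged:
By the outcome, as a careful person would: the job done as asked, in the order asked, and still so for the second after the job is handed in, with the robot touching nothing.
It also fails if it takes over 48 s, if anything falls off the work surface, if the arm or the gripper's body presses on something with over 40 N, if the wrist force passes 120 N, or if a joint passes its speed limit or range.

## Working session

There is one attempt and no reset: what is moved stays moved. The work goes in short steps, Python scripts to look and compute and a tool call to move; the robot and the scene stay as the last step left them, time stands still between calls to the robot, and variables do not carry over. Pictures are saved under pics/ and viewed, at most 10 in all, crops included, and the job is handed in when it is done.

```bash
mkdir -p pics; ls
```

Run:
```python
from cell import robot
import cv2,numpy as np
s=robot.sense();print(s)
for n in("top","side"):
    c=robot.capture(n);cv2.imwrite(f"pics/{n}0.png",c["frame"][:,:,::-1]);print(n,c["fx"],c["cx"],c["cy"],c["k1"],np.round(c["camera_from_world"],3).tolist())
```

```text
cell.py
pics
{'clock': 0.0, 'joint_positions': array([ 1.05100641e+00,  2.76569881e-01,  1.50609891e+00,  1.01745133e-05,
        1.36071361e+00, -1.20997184e-01]), 'dq': array([ 0.0003828 ,  0.00131389,  0.00170968, -0.00225942, -0.00072302,
        0.00172809]), 'tau': array([ 7.20095086e-04, -4.04587018e+01, -2.37229657e+01,  7.03807035e-02,
        3.44573159e-02, -1.41590535e-04]), 'ee_pos': array([0.22299367, 0.52938695, 0.20463272]), 'eef_rot': array([-2.86552127e-04,  1.98078658e-01,  9.80185719e-01, -8.47765881e-04]), 'wrist_force': array([ 4.87261059e-01, -2.46041562e-05, -7.08044112e-01]), 'moment': array([0.02951734, 0.02573065, 0.01335811]), 'finger_force': 0.0, 'width': 0.09390646921942028}
top 380.72383897627253 317.4605192794181 203.94803406720632 -0.06679807607137238 [[0.009, -1.0, -0.006, -0.026], [0.985, 0.008, 0.175, -0.5], [-0.174, -0.008, 0.985, -1.017], [0.0, 0.0, 0.0, 1.0]]
side 398.14047289766813 314.63506316585796 198.6782800141267 -0.026321451963428947 [[0.895, -0.447, 0.002, -0.467], [0.337, 0.678, 0.653, -0.236], [-0.293, -0.584, 0.757, -0.948], [0.0, 0.0, 0.0, 1.0]]
```

View pics/top0.png

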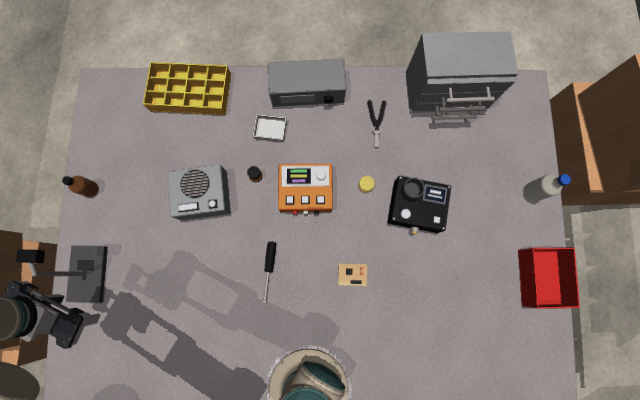

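View pics/side0.png

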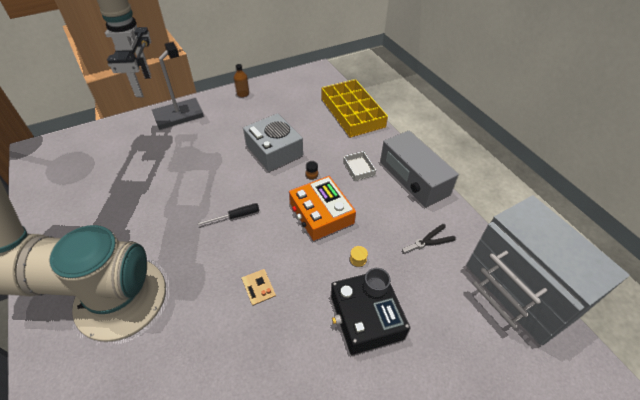

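Top view: the extractor is at (198,190) with its bar key near (187,207). The supply is at (305,188) with keys at (290/305/320,200). The station is at (419,205) with its round key near (406,214) and pot at (413,188). A stand with a post is next to the gripper at (85,270). The side view agrees: bar (256,132), middle key (308,204), round key (346,291).

Create h.py:
```python
import cv2,numpy as np
from cell import robot
def ray(c,u,v):
    K=np.array([[c["fx"],0,c["cx"]],[0,c["fy"],c["cy"]],[0,0,1.]])
    p=cv2.undistortPoints(np.array([[[u,v]]],float),K,np.array([c["k1"],0,0,0.]))[0,0]
    T=np.array(c["camera_from_world"]);R=T[:3,:3]
    return -R.T@T[:3,3],R.T@np.array([p[0],-p[1],-1])
def onplane(c,u,v,z):
    o,d=ray(c,u,v);return (o+d*(z-o[2])/d[2])
def tri(a,b):
    (o1,d1),(o2,d2)=a,b
    A=np.stack([d1,-d2],1);t=np.linalg.lstsq(A,o2-o1,rcond=None)[0]
    p,q=o1+t[0]*d1,o2+t[1]*d2
    return (p+q)/2,np.linalg.norm(p-q)
def blobs(c,box,thr):
    x0,y0,x1,y1=box
    f=c["frame"][y0:y1,x0:x1].astype(int)
    m=((f.min(2)>thr)&(f.max(2)-f.min(2)<40)).astype(np.uint8)
    n,l,s,ce=cv2.connectedComponentsWithStats(m,connectivity=4)
    return [(ce[i][0]+x0,ce[i][1]+y0,s[i][4]) for i in range(1,n) if s[i][4]>12]
```

Run:
```python
from h import *
t=robot.capture("top");s=robot.capture("side")
B={"ext":((168,195,232,220),(240,115,285,160),.09,200),"sup":((276,192,334,211),(285,180,330,225),.07,200),"sta":((388,200,452,228),(332,280,375,340),.08,180)}
for k,(bt,bs,z,th) in B.items():
    for n,c,b in(("top",t,bt),("side",s,bs)):
        for u,v,a in blobs(c,b,th): print(k,n,round(u,1),round(v,1),a,np.round(onplane(c,u,v,z),4))
for n,c,bx in(("top",t,((155,155,455,245))),("side",s,(230,100,420,360))):
    f=c["frame"][bx[1]:bx[3],bx[0]:bx[2],::-1]
    q=2.6 if n=="top" else 2.3
    cv2.imwrite(f"pics/{n}1.png",cv2.resize(f,None,fx=q,fy=q,interpolation=cv2.INTER_CUBIC))
print("stand",onplane(t,85,255,.15),onplane(t,30,257,.2),tri(ray(t,30,257),ray(s,172,50)))
```

```text
ext top 211.5 203.1 15 [0.4919 0.2625 0.09  ]
ext top 187.0 206.4 70 [0.4825 0.3288 0.09  ]
ext side 255.2 130.8 49 [0.4831 0.3271 0.09  ]
ext side 266.2 142.8 15 [0.4923 0.2608 0.09  ]
sup top 289.5 199.0 30 [0.5086 0.0548 0.07  ]
sup top 304.5 199.0 30 [0.5089 0.0139 0.07  ]
sup top 320.5 199.0 30 [ 0.5092 -0.0297  0.07  ]
sup side 321.2 192.0 109 [0.5573 0.0304 0.07  ]
sup side 301.1 192.4 26 [0.5081 0.0535 0.07  ]
sup side 308.0 202.9 28 [0.5086 0.0117 0.07  ]
sup side 315.3 214.1 32 [ 0.5089 -0.0305  0.07  ]
sta top 405.4 213.4 54 [ 0.4698 -0.2578  0.08  ]
sta top 436.2 219.2 24 [ 0.4546 -0.3406  0.08  ]
sta side 346.1 290.5 90 [ 0.4697 -0.2598  0.08  ]
sta side 359.2 326.3 50 [ 0.4537 -0.3433  0.08  ]
stand [0.34592798 0.56305755 0.15      ] [0.33629155 0.67358097 0.2       ] (array([0.33821269, 0.64573493, 0.23442999]), np.float64(0.005579828765696792))
```

View pics/top1.png

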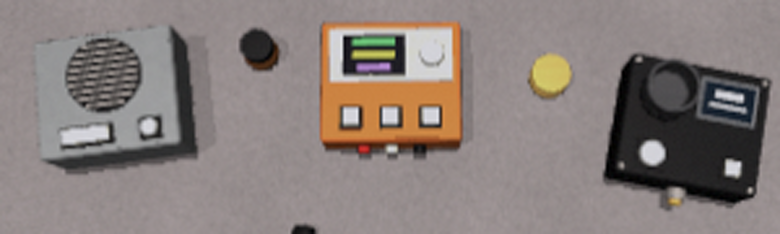

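The two views agree to about 2 mm on every key, and the key spacings match the data (67, 42 and 84.4 mm). Targets are fan (0.483,0.328), iron (0.470,-0.259) and output (0.509,0.013). The upscaled crop shows the same layout. I'll move -y away from the stand first, turn to align with the world axes and shut the fingers.

>>> {"name": "step_hand", "arguments": {"rows": "-0.023 -0.055 0 -0.15 0 | -0.047 -0.11 0 -0.3 0 | -0.105 -0.104 0 -0.4 0 | -0.163 -0.098 0 -0.4 0 | -0.22 -0.093 0 -0.4 0"}}

```text
clock: 0.82
ee_pos: [0.3914, 0.358, 0.2057]
eef_rot: [0.0, -0.001, 1.0, 0.0]
wrist_force: [-0.9, 1.1, 0.9]
width: 0.0472
finger_force: 0.0
```

```bash
python3 -c "
from cell import robot;s=robot.sense();print(s['eef_rot'],s['wrist_force'])"
```

```text
[ 2.39206782e-04 -6.02882558e-04  9.99999720e-01  3.73273720e-04] [-0.89081474  1.05753851  0.88012783]
```

>>> {"name": "step_hand", "arguments": {"rows": "-0.05 -0.015 0.02 0 0 | -0.0915 -0.03 0.05 0 0 | -0.0915 -0.03 0.09 0 0 | -0.0915 -0.03 0.09 0 0 | -0.0915 -0.03 0.09 0 0"}}

```text
clock: 1.45
ee_pos: [0.4818, 0.3294, 0.1166]
eef_rot: [0.001, -0.001, 1.0, 0.0]
wrist_force: [-0.0, -0.8, -0.2]
width: 0.0004
finger_force: 0.0
```

Run:
```python
from h import *
s=robot.sense();print(s["wrist_force"],s["width"],s["ee_pos"])
t=robot.capture("side");f=t["frame"][80:200,200:340,::-1]
cv2.imwrite("pics/s2.png",cv2.resize(f,None,fx=4,fy=4,interpolation=cv2.INTER_CUBIC))
```

```text
[-0.03755208 -0.75152365 -0.15613551] 0.00036542914400552995 [0.48175066 0.32943863 0.11657679]
```

View pics/s2.png

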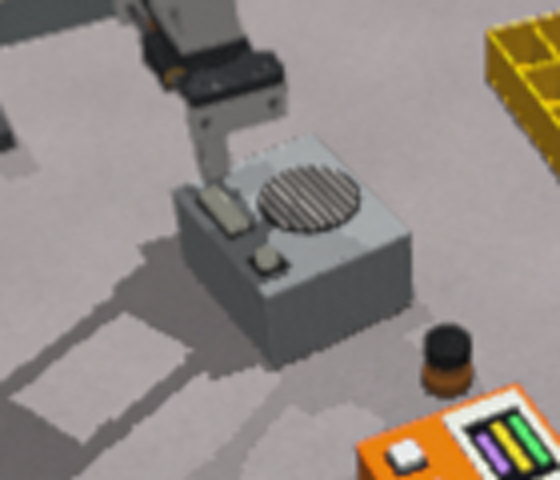

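The fingertip is above the bar key (crop (212,182), key centre (225,208)), which fits a tip 27 mm higher. Now I'll descend.

>>> {"name": "step_hand", "arguments": {"rows": "0 0 0.012 0 0 | 0 0 0.022 0 0 | 0 0 0.026 0 0 | 0 0 0.028 0 0 | 0 0 0.03 0 0"}}

```text
clock: 2.12
ee_pos: [0.4809, 0.3288, 0.0856]
eef_rot: [-0.0, -0.001, 1.0, -0.0]
wrist_force: [-1.3, -0.3, 3.4]
width: 0.0003
finger_force: 1.4
```

>>> {"name": "step_hand", "arguments": {"rows": "0 0 0.001 0 0 | 0 0 0.002 0 0 | 0 0 0.003 0 0 | 0 0 0.003 0 0"}}

```text
clock: 2.62
ee_pos: [0.4814, 0.3289, 0.0828]
eef_rot: [-0.0, -0.001, 1.0, 0.0]
wrist_force: [-2.9, -0.2, 4.9]
width: 0.0001
finger_force: 2.5
```

>>> {"name": "step_hand", "arguments": {"rows": "0 0 0.001 0 0 | 0 0 0.001 0 0 | 0 0 0.001 0 0"}}

```text
clock: 3.0
ee_pos: [0.4814, 0.3289, 0.0822]
eef_rot: [0.0, -0.001, 1.0, 0.0]
wrist_force: [-3.4, -0.8, 6.6]
width: 0.0004
finger_force: 3.4
```

The force now climbs at the cushion's slope (6.6 N), so the key is on its stop. I'll lift straight up and check.

>>> {"name": "step_hand", "arguments": {"rows": "0 0 -0.01 0 0 | 0 0 -0.04 0 0 | 0 -0.05 -0.09 0 0 | 0 -0.11 -0.09 0 0 | 0 -0.17 -0.09 0 0"}}

```text
clock: 3.62
ee_pos: [0.4833, 0.1586, 0.1729]
eef_rot: [0.002, -0.001, 1.0, 0.0]
wrist_force: [1.0, -0.5, -0.3]
width: 0.0005
finger_force: 0.0
```

Run:
```python
from h import *
t=robot.capture("top");s=robot.capture("side")
for u,v,a in blobs(t,(168,195,232,220),190):
  for U,V,A in blobs(s,(240,115,285,160),190): 
    p,e=tri(ray(t,u,v),ray(s,U,V)); 
    if e<.01: print(a,A,np.round(p,4),round(e,4))
f=s["frame"][100:180,230:330,::-1]
cv2.imwrite("pics/s3.png",cv2.resize(f,None,fx=6,fy=6,interpolation=cv2.INTER_CUBIC))
```

```text
54 46 [0.4844 0.339  0.073 ] 0.0029
```

View pics/s3.png

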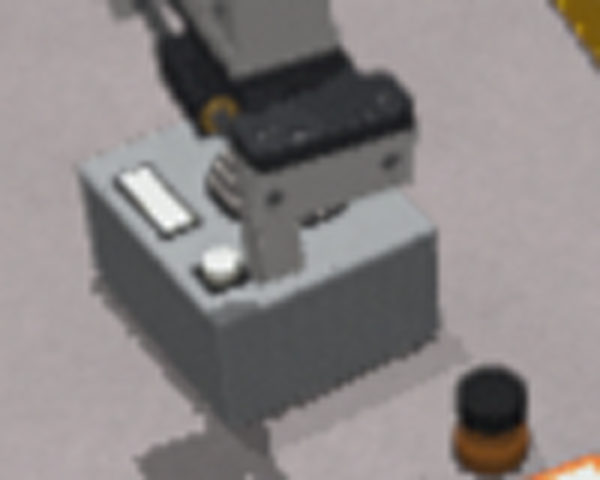

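The bar key at crop (155,200) now sits almost flush, while the round filter key at (222,268) is still proud. The unit hasn't moved. Next I'll go to the station.

>>> {"name": "step_hand", "arguments": {"rows": "0 -0.06 0 0 0 | 0 -0.12 0 0 0 | 0.005 -0.18 0 0 0 | 0.01 -0.24 0 0 0 | 0.013 -0.3 0 0 0"}}

```text
clock: 4.35
ee_pos: [0.4698, -0.1418, 0.1718]
eef_rot: [0.001, -0.001, 1.0, -0.0]
wrist_force: [1.0, 0.6, 0.1]
width: 0.0006
finger_force: 0.0
```

>>> {"name": "step_hand", "arguments": {"rows": "0 -0.05 0 0 0 | 0 -0.1 0 0 0 | 0 -0.117 0 0 0 | 0 -0.117 0 0 0 | 0 -0.117 0 0 0"}}

```text
clock: 4.97
ee_pos: [0.4693, -0.2553, 0.1713]
eef_rot: [-0.0, -0.001, 1.0, 0.001]
wrist_force: [0.4, -0.0, 1.0]
width: 0.0003
finger_force: 0.0
```

>>> {"name": "step_hand", "arguments": {"rows": "0 -0.003 0.045 0 0 | 0 -0.003 0.075 0 0 | 0 -0.003 0.085 0 0 | 0 -0.003 0.087 0 0 | 0 -0.003 0.089 0 0"}}

```text
clock: 5.6
ee_pos: [0.4702, -0.2602, 0.0836]
eef_rot: [0.001, -0.001, 1.0, -0.001]
wrist_force: [1.1, 0.2, 0.3]
width: 0.0006
finger_force: 0.0
```

>>> {"name": "step_hand", "arguments": {"rows": "0 0 0.002 0 0 | 0 0 0.004 0 0 | 0 0 0.006 0 0 | 0 0 0.007 0 0 | 0 0 0.007 0 0"}}

```text
clock: 6.22
ee_pos: [0.4697, -0.2604, 0.0757]
eef_rot: [0.001, -0.001, 1.0, -0.0]
wrist_force: [1.5, 0.0, 2.7]
width: 0.0005
finger_force: 1.3
```

>>> {"name": "step_hand", "arguments": {"rows": "0 0 0.001 0 0 | 0 0 0.002 0 0 | 0 0 0.003 0 0 | 0 0 0.0035 0 0 | 0 0 0.0035 0 0"}}

```text
clock: 6.85
ee_pos: [0.4697, -0.2604, 0.0725]
eef_rot: [0.001, -0.001, 1.0, -0.0]
wrist_force: [1.1, 0.4, 5.8]
width: 0.0005
finger_force: 3.0
```

>>> {"name": "step_hand", "arguments": {"rows": "0 0 0.0006 0 0 | 0 0 0.0006 0 0 | 0 0 0.0006 0 0"}}

```text
clock: 7.22
ee_pos: [0.4697, -0.2604, 0.0721]
eef_rot: [0.001, -0.001, 1.0, -0.0]
wrist_force: [0.5, -0.0, 8.0]
width: 0.0006
finger_force: 3.6
```

>>> {"name": "step_hand", "arguments": {"rows": "0 0 -0.01 0 0 | 0 0 -0.04 0 0 | 0 0.05 -0.09 0 0 | 0 0.11 -0.09 0 0 | 0 0.17 -0.09 0 0"}}

```text
clock: 7.85
ee_pos: [0.4682, -0.0897, 0.1619]
eef_rot: [-0.0, 0.0, 1.0, 0.0]
wrist_force: [0.7, -0.5, -0.5]
width: 0.0006
finger_force: 0.0
```

Run:
```python
from h import *
t=robot.capture("top");s=robot.capture("side")
for u,v,a in blobs(t,(388,200,452,228),180):
  for U,V,A in blobs(s,(332,280,375,340),180): 
    p,e=tri(ray(t,u,v),ray(s,U,V)); 
    if e<.01: print(a,A,np.round(p,4),round(e,4))
f=s["frame"][240:360,300:440,::-1]
cv2.imwrite("pics/s4.png",cv2.resize(f,None,fx=5,fy=5,interpolation=cv2.INTER_CUBIC))
```

```text
53 86 [ 0.4709 -0.2584  0.0707] 0.0002
53 52 [ 0.4965 -0.2922 -0.0756] 0.0068
25 86 [ 0.4378 -0.3076  0.1849] 0.005
25 52 [ 0.4554 -0.3421  0.0755] 0.0002
```

View pics/s4.png

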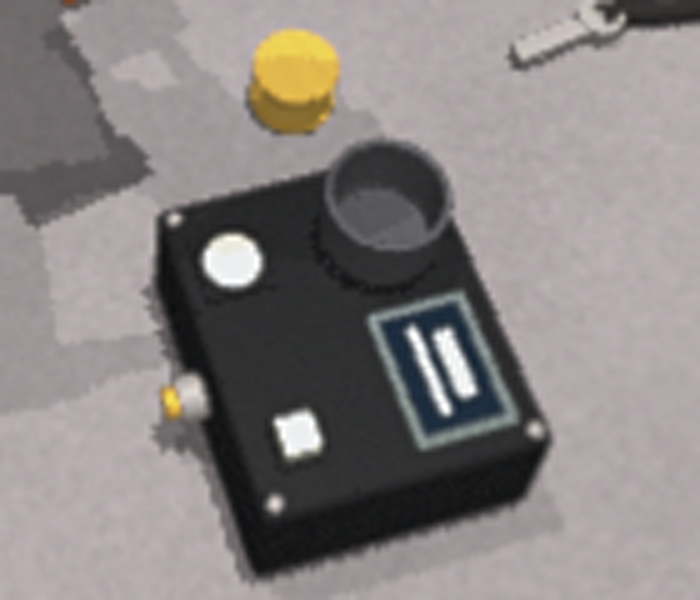

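The round key at crop (232,262) now triangulates to z 0.071, against 0.0755 for the raised square key at (298,434). With the force slope as well, it is down, and the pot and unit haven't moved. Now the supply.

>>> {"name": "step_hand", "arguments": {"rows": "-0.02 0.055 0 0 0 | -0.04 0.103 0.01 0 0 | -0.0405 0.1025 0.04 0 0 | -0.0405 0.1025 0.06 0 0 | -0.0405 0.1025 0.06 0 0"}}

```text
clock: 8.57
ee_pos: [0.5072, 0.0111, 0.0995]
eef_rot: [-0.003, -0.001, 1.0, 0.0]
wrist_force: [0.5, -0.2, 0.9]
width: 0.0001
finger_force: 0.0
```

>>> {"name": "step_hand", "arguments": {"rows": "-0.001 0.001 0.015 0 0 | -0.001 0.001 0.022 0 0 | -0.001 0.001 0.026 0 0 | -0.001 0.001 0.029 0 0 | -0.001 0.001 0.032 0 0"}}

```text
clock: 9.2
ee_pos: [0.5106, 0.0124, 0.0695]
eef_rot: [0.0, -0.001, 1.0, -0.0]
wrist_force: [-0.9, -0.7, 3.0]
width: 0.0007
finger_force: 1.4
```

>>> {"name": "step_hand", "arguments": {"rows": "0 0 0.001 0 0 | 0 0 0.002 0 0 | 0 0 0.0025 0 0 | 0 0 0.0025 0 0"}}

```text
clock: 9.7
ee_pos: [0.5106, 0.0124, 0.067]
eef_rot: [0.0, -0.001, 1.0, -0.0]
wrist_force: [0.9, -0.2, 3.1]
width: 0.0005
finger_force: 1.4
```

>>> {"name": "step_hand", "arguments": {"rows": "0 0 0.001 0 0 | 0 0 0.002 0 0 | 0 0 0.003 0 0 | 0 0 0.004 0 0 | 0 0 0.004 0 0"}}

```text
clock: 10.32
ee_pos: [0.5106, 0.0124, 0.063]
eef_rot: [0.0, -0.001, 1.0, -0.0]
wrist_force: [0.2, -0.8, 3.9]
width: 0.0004
finger_force: 2.1
```

>>> {"name": "step_hand", "arguments": {"rows": "0 0 0.0007 0 0 | 0 0 0.0012 0 0 | 0 0 0.0012 0 0"}}

```text
clock: 10.7
ee_pos: [0.5106, 0.0124, 0.0622]
eef_rot: [0.0, -0.001, 1.0, -0.0]
wrist_force: [-0.5, -0.8, 6.6]
width: 0.0003
finger_force: 3.5
```

The force slope shows the key on its stop. I'll lift and back away towards the base.

>>> {"name": "step_hand", "arguments": {"rows": "0 0 -0.01 0 0 | 0 0 -0.05 0 0 | 0.03 0 -0.1 0 0 | 0.09 0 -0.11 0 0 | 0.15 0 -0.11 0 0"}}

```text
clock: 11.32
ee_pos: [0.3591, 0.0124, 0.1724]
eef_rot: [0.001, -0.001, 1.0, 0.0]
wrist_force: [-0.8, -0.7, -0.4]
width: 0.0007
finger_force: 0.0
```

>>> {"name": "step_hand", "arguments": {"rows": "0.05 0 -0.03 0 0 | 0.05 0 -0.03 0 0 | 0.05 0 -0.03 0 0 | 0.05 0 -0.03 0 0"}}

```text
clock: 11.82
ee_pos: [0.3111, 0.0122, 0.2011]
eef_rot: [-0.001, -0.001, 1.0, 0.0]
wrist_force: [-0.7, -0.8, -0.5]
width: 0.0005
finger_force: 0.0
```

Run:
```python
from h import *
t=robot.capture("top");s=robot.capture("side")
B={"ext":((168,195,232,220),(240,115,285,160),190),"sup":((276,192,334,211),(285,180,330,225),190),"sta":((388,200,452,228),(332,280,375,340),180)}
for k,(bt,bs,th) in B.items():
  for u,v,a in blobs(t,bt,th):
    for U,V,A in blobs(s,bs,th): 
      p,e=tri(ray(t,u,v),ray(s,U,V)); 
      if e<.004: print(k,a,A,np.round(p,4),round(e,4))
f=s["frame"][90:360,230:420,::-1]
cv2.imwrite("pics/s5.png",cv2.resize(f,None,fx=2.2,fy=2.2,interpolation=cv2.INTER_CUBIC))
f=s["frame"][165:245,280:365,::-1]
cv2.imwrite("pics/s6.png",cv2.resize(f,None,fx=6,fy=6,interpolation=cv2.INTER_CUBIC))
```

```text
ext 19 20 [0.4926 0.2625 0.0893] 0.0009
ext 71 47 [0.483  0.3288 0.0818] 0.0002
sup 30 29 [0.5089 0.055  0.0674] 0.0003
sup 30 33 [ 0.5094 -0.0297  0.0685] 0.0002
sup 28 30 [0.5089 0.0141 0.0604] 0.0012
sta 53 88 [ 0.4708 -0.2582  0.0713] 0.0004
sta 24 51 [ 0.4552 -0.3419  0.0756] 0.0
```

View pics/s6.png

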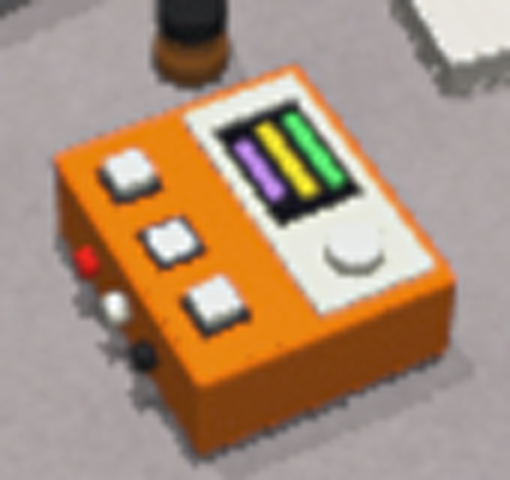

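View pics/s5.png

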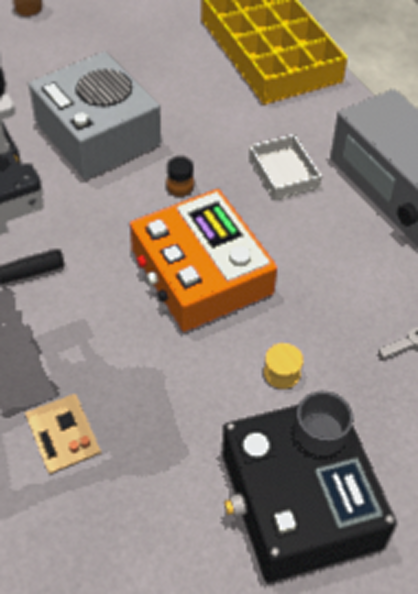

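In the pictures the middle supply key at (172,243) is flush (z 0.060, neighbours 0.068). All the other keys are proud, and the pot, spool and jar are where they were. All three pressed keys ended on their stops and the hand is clear.

```bash
python3 -c "
from cell import robot;print(robot.close_job())"
```

```text
the job is handed in; nothing more can be done
None
```

I pressed the fan, iron and output keys fully down in that order (about 8 N at most), left the other keys up and everything standing where it was, and handed the job in at about 12 s with the hand clear; no verdict was returned.

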